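# Shift the stock feeder into the marked gear

## Task

Change the gear of the wood feeder: push its selector lever with the fingertips through the H-shaped gate, across into the right-hand leg (as seen from the robot) and fully home into the end slot marked by the round brass boss, without putting it into the slot marked by the bar. Only push the lever, do not take it between the fingers and do not force it through the gate; leave everything else on the bench where it is, and finish with the lever left in its slot.

Things in the scene. Friction and masses are not known exactly. Their poses are not given: they have to be found in the camera images.
- gearbox: Green feeder gearbox, fixed, 200 x 170 mm, place and yaw vary. Origin: on the bench straight below the lever's pivot and the gate's middle; x points away from the robot along the gate's legs, y left, z up. On top a flat steel gate deck, 160 x 140 mm, its top 122 mm above the bench. Rubber rollers on the right (y -135 to -170 mm, top 119 mm), motor on the far side (top 114 mm).
- gate_center (a point): Middle of the gate at the deck's top, 122 mm above the bench, axes as the gearbox. Slots cut in the deck: two legs along x, centred at y = +17 and -17 mm, 19.5 mm wide, each reaching 31 mm either side of the middle; a cross channel along y, 18 mm wide (x -9 to +9 mm), joins them in the middle.
- lever_pivot (a point): Pivot of the lever, inside the gearbox, 45 mm above the bench, axes as the gearbox. With fore tilt f and cross tilt c, a point h along the lever lies h sin f in x, h cos f sin c in y and h cos f cos c in z from here.
- selector_grip (a point): Centre of the lever's handle, on the lever's axis 140 mm from the pivot; z up along the lever. Black round handle, 22 mm dia, from 27 mm below to 27 mm above this point, on a 12 mm dia steel stem. The lever only tilts, cannot be lifted, and stays where it is left. A push of about 2 N at the handle moves it; gate walls and end stops are rigid.
- selector_cross (a joint): Lever tilt across the gate (rad): positive = left (gearbox +y), negative = right; stops at +0.26 (left leg) and -0.26 (right leg). Starts in the left leg. It can change legs only while selector_fore is within about 0.04 of 0.
- selector_fore (a joint): Lever tilt along the legs (rad): positive = away from the robot (gearbox +x), 0 = in line with the cross channel; end stops at +0.30 (far slots) and -0.30 (near slots). Starts anywhere between the stops.
- boss_round: Round brass boss, 30 mm dia, 6 mm high, fixed on the deck just beyond one end of the right-hand leg: the slot at that end is the one wanted. Origin: centre of its underside; in gearbox axes it sits at x = +56 mm (far end) or -56 mm (near end), y = -22 mm.
- boss_bar: Rectangular brass bar, 9 x 54 mm (long side across the gate), 6 mm high, on the deck beyond the other end of the right-hand leg: the slot to keep out of. Origin: centre of its underside.
- hex_key: Bystander, loose: a dark steel hex key, 68 x 30 x 8 mm, lying on the left part of the gate deck; origin in it at its underside or middle. Leave it alone.
- offcut: Bystander, loose: a wood offcut, 50 x 40 x 19 mm, on the board under the feeder's rollers; origin in it at its underside or middle. Leave it alone.
- glue: Bystander, loose: an upright glue bottle, 60 mm dia, 160 mm tall, left of the gearbox; origin in it at its underside or middle. Leave it alone.
- screwdriver: Bystander, loose: a screwdriver lying beyond the glue bottle, to the left of the motor; origin in it at its underside or middle. Leave it alone.
- tape_measure: Bystander, loose: a tape measure, 70 x 40 x 62 mm, left of the gearbox beyond the glue bottle; origin in it at its underside or middle. Leave it alone.
- mug: Bystander, loose: a white mug at the far left of the bench; origin in it at its underside or middle. Leave it alone.
- clamp: Bystander, loose: a steel bar clamp, 300 mm long, lying at the far right of the bench; origin in it at its underside or middle. Leave it alone.

How it is judged:
By the outcome, as a careful person would: the job done as asked, in the order asked, and still so for the second after the job is handed in, with the robot touching nothing.
It also fails if it takes over 51 s, if anything falls off the work surface, if the arm or the gripper's body presses on something with over 40 N, if the wrist force passes 120 N, or if a joint passes its speed limit or range.

## Robot

A 6-joint arm with a two-finger parallel gripper is mounted at the origin on the work surface. World frame = base frame: x ahead of the robot, y to its left, z up, the work surface at z = 0. Lengths are in m, angles in rad, forces in N, time in s.
With the tool pointing down it reaches from about 0.35 to 0.85 m from the base axis. Payload 8.1 kg.
Tool frame: the origin (TCP) lies at the centre of the arm's flange, where the gripper is bolted on; the fingertips stand 186 mm ahead of it and the grasp point (between the pads) lies 167 mm ahead of it; z points along the fingers, y is the line along which they close (so a half turn about z gives the same grasp; the last joint's range is limited). The gripper opens to 93 mm and grips with 3 to 60 N. Pads are 15 mm wide; open, the fingers measure 128 mm over their backs; the gripper's body (75 mm by 188 mm) begins 65 mm behind the grasp point.
Start: joints at [1.192, 0.13, 1.488, -0, 1.523, -0.085], TCP at [0.174, 0.574, 0.405] pointing down, gripper open.
Joint ranges: [-2.96, 2.96], [-0.89, 2.26], [0.02, 2.5], [-1.34, 4.48], [0, 2.73], [-2.66, 2.66]. Speed limits (rad/s): [2.39, 2.39, 2.79, 3.14, 3.14, 3.14].

## Interface

Orientations are given as a 3x3 rotation matrix whose columns are the frame's x, y, z axes.
In Python, from bench import ctrl gives the robot as it stands. Calls block until the motion is done:
- ctrl.move_pose(position, orientation): joint-space move of the TCP to a pose.
- ctrl.move_l(position, rot=None, feed=0.15, until_force=None): straight line of the TCP; rot=None keeps the orientation; feed is the mean speed in m/s. With until_force (N) it stops when the force on the tool has changed by that much, and returns True; else False.
- ctrl.move_joints(angles): joint-space move.
- ctrl.command_gripper(opening, effort=None): finger opening in m; effort is the grip in N (None keeps the last); returns when the fingers have stopped.
- ctrl.wait(seconds).
- ctrl.ik(position, orientation): joint angles nearest the present ones, or None.
- ctrl.read_camera(name): name is "scene" or "top" or "wrist"; returns a dict with "pixels" (480x640x3 uint8, red, green, blue), "fovy" (degrees; the focal length in pixels is half the picture's height over the tangent of half this angle, whatever the lens; pixels are square), "cx", "cy" (the principal point, pixels), "extrinsics" (4x4, takes a point from camera to world coordinates); the wrist camera has in their place "hand_eye" (4x4, takes a point from camera to tool coordinates, whose origin is the TCP and whose axes are the flange's). Camera axes: x right, y down, z forward; pixel columns grow to the right and rows downward; lengths in m; the calibration is good to about 2 mm. A picture is of the moment at which its call begins: read the wrist's pose just before it. There is no depth.
A pose or a line that the arm cannot do raises ctrl.IKError and nothing moves.
- ctrl.close_job(): hands the job in; it is judged then, once.
Readings, each from a call of its own:
- ctrl.get_clock(): time.
- ctrl.get_joint_positions(): joint angles.
- ctrl.get_qvel(): joint speeds.
- ctrl.get_joint_torque(): joint torques, N m.
- ctrl.get_tcp_pos(): TCP position.
- ctrl.get_eef_rot(): TCP orientation.
- ctrl.get_wrist_force(): force on the tool from outside, world axes, zero at the start.
- ctrl.get_ft_torque(): the same for the moment, N m.
- ctrl.get_finger_gap(): finger opening in m.
- ctrl.get_grasp_force(): force on a finger pad.
Only numpy, scipy, OpenCV 4.12 (cv2) and the standard library are available. Lean on these libraries where they do the work, as an engineer would, in place of code of your own. Each camera call takes 0.05 s, during which the arm holds its last target. There are 200 camera calls.

## Working session

There is one attempt and no reset: what is moved stays moved. The work goes in short steps, each a Python script; the robot and the scene stay as the last script left them, time stands still between calls to the robot, and variables do not carry over. Pictures are saved under pics/ and viewed, at most 10 in all, crops included, and the job is handed in when it is done.

```bash
mkdir -p pics; python3 - <<'E'
from bench import ctrl
import cv2,numpy as np,pickle
for n in("scene","top"):
    d=ctrl.read_camera(n); pickle.dump(d,open(f"{n}.pkl","wb"))
    cv2.imwrite(f"pics/{n}0.png",d["pixels"][:,:,::-1]); print(n,d["fovy"],d["cx"],d["cy"],np.round(d["extrinsics"],3).tolist())
print(ctrl.get_clock())
E
```

```text
scene 44.205580478943695 312.7066929497137 235.40707644359577 [[0.722, 0.451, -0.525, 1.4], [0.691, -0.456, 0.56, -0.898], [0.013, -0.768, -0.641, 1.132], [0.0, 0.0, 0.0, 1.0]]
top 56.2821766053208 316.8806163014891 234.44157157222102 [[-0.012, -0.991, 0.133, 0.425], [-1.0, 0.015, 0.026, -0.055], [-0.028, -0.133, -0.991, 1.202], [0.0, 0.0, 0.0, 1.0]]
0.1
```

View pics/top0.png

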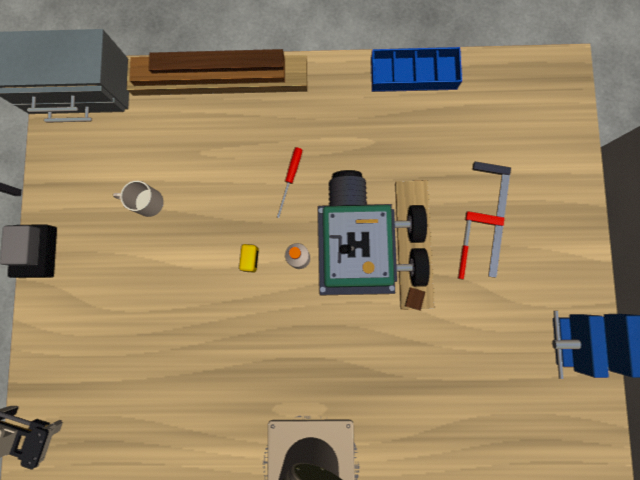

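View pics/scene0.png

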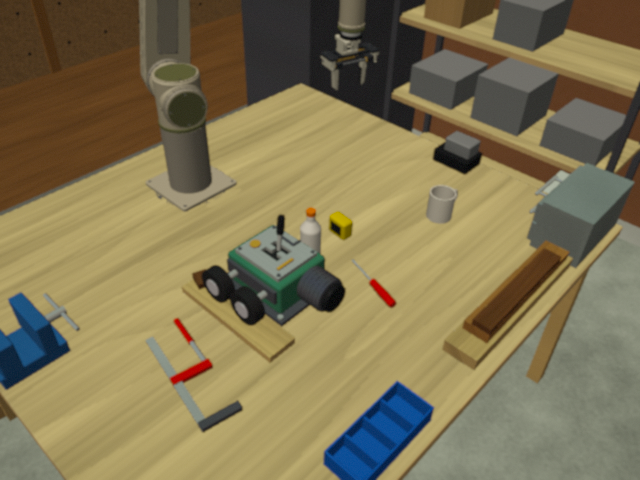

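The top view shows the gate at about (357,244), with the round boss at the near right (368,267) and the bar at the far right (367,221). The lever is in the left leg. Next I'll mask these, cast rays, and zoom in on both views.

```bash
cat > h.py <<'E'
import cv2,numpy as np
def ray(d,px,E=None):
    E=d["extrinsics"] if E is None else E
    f=240/np.tan(np.radians(d["fovy"])/2)
    v=np.array([(px[0]-d["cx"])/f,(px[1]-d["cy"])/f,1.]); return E[:3,3],E[:3,:3]@v
def onz(d,px,z,E=None):
    o,v=ray(d,px,E); return o+v*(z-o[2])/v[2]
def proj(d,P,E=None):
    E=d["extrinsics"] if E is None else E
    f=240/np.tan(np.radians(d["fovy"])/2)
    c=E[:3,:3].T@(np.asarray(P)-E[:3,3]); return np.array([d["cx"],d["cy"]])+f*c[:2]/c[2]
def tri(rays):
    A=np.zeros((3,3));b=np.zeros(3)
    for o,v in rays:
        v=v/np.linalg.norm(v);M=np.eye(3)-np.outer(v,v);A+=M;b+=M@o
    return np.linalg.solve(A,b)
def blobs(img,lo,hi,amin=15):
    m=cv2.inRange(cv2.cvtColor(img,cv2.COLOR_RGB2HSV),lo,hi)
    n,l,s,c=cv2.connectedComponentsWithStats(m)
    return [(s[i,4],c[i],s[i,:4],l==i) for i in range(1,n) if s[i,4]>=amin]
E
python3 - <<'E'
from h import *;import pickle
t=pickle.load(open("top.pkl","rb"));s=pickle.load(open("scene.pkl","rb"))
for n,d,(x0,y0,x1,y1) in(("t",t,(300,190,440,310)),("s",s,(215,200,355,320))):
    im=d["pixels"][y0:y1,x0:x1]
    for a,c,b,m in blobs(im,(15,120,120),(25,255,255),8): c=c+[x0,y0];print(n,"brass",a,c.round(1),onz(d,c,.127).round(4))
    g=blobs(im,(60,80,30),(90,255,255),60)
    for a,c,b,m in g:
        if n=="t": print("green",a,cv2.minAreaRect(np.argwhere(m)[:,::-1].astype(np.float32)+[x0,y0]) if 0 else cv2.minAreaRect((np.argwhere(m)[:,::-1]+[x0,y0]).astype(np.float32)))
    cv2.imwrite(f"pics/{n}z.png",cv2.resize(im[:,:,::-1],None,fx=5,fy=5,interpolation=cv2.INTER_CUBIC))
E
python3 -c "
import cv2,numpy as np
a,b=cv2.imread('pics/tz.png'),cv2.imread('pics/sz.png');cv2.imwrite('pics/both.png',cv2.resize(np.hstack([a[100:550,0:550],b[0:450,100:650]]),(800,327)))"
```

```text
t brass 28 [397.9 194.5] [ 0.6641 -0.2253  0.127 ]
t brass 22 [409.1 193. ] [ 0.6673 -0.2526  0.127 ]
t brass 26 [417.1 192.2] [ 0.669  -0.2719  0.127 ]
t brass 17 [424.6 195.9] [ 0.6594 -0.2898  0.127 ]
t brass 27 [403.1 199.3] [ 0.652  -0.2374  0.127 ]
t brass 19 [411.3 201.4] [ 0.6464 -0.2569  0.127 ]
t brass 10 [418.7 198.9] [ 0.6524 -0.2751  0.127 ]
t brass 10 [425.4 206.3] [ 0.6338 -0.2905  0.127 ]
t brass 11 [404.2 210.1] [ 0.6253 -0.239   0.127 ]
t brass 14 [398.  215.8] [ 0.6116 -0.2236  0.127 ]
t brass 72 [367.  220.8] [ 0.6005 -0.1485  0.127 ]
t brass 14 [399.4 245. ] [ 0.5405 -0.2243  0.127 ]
t brass 8 [399.5 260.5] [ 0.5033 -0.2233  0.127 ]
t brass 104 [368. 267.] [ 0.4887 -0.1479  0.127 ]
t brass 9 [422.8 301.8] [ 0.4052 -0.2744  0.127 ]
t brass 10 [402.1 306.8] [ 0.394  -0.2255  0.127 ]
green 1666 ((357.9043273925781, 245.40823364257812), (81.41983795166016, 69.35994720458984), 88.80650329589844)
s brass 91 [310.2 210.6] [0.498  0.0539 0.127 ]
s brass 117 [339.1 225.5] [0.5998 0.0612 0.127 ]
s brass 57 [254.7 243. ] [ 0.4917 -0.1481  0.127 ]
s brass 46 [284.5 263.8] [ 0.6042 -0.1492  0.127 ]
s brass 347 [224.6 311.1] [ 0.6214 -0.3573  0.127 ]
s brass 22 [265.7 317.9] [ 0.704  -0.3054  0.127 ]
```

View pics/both.png

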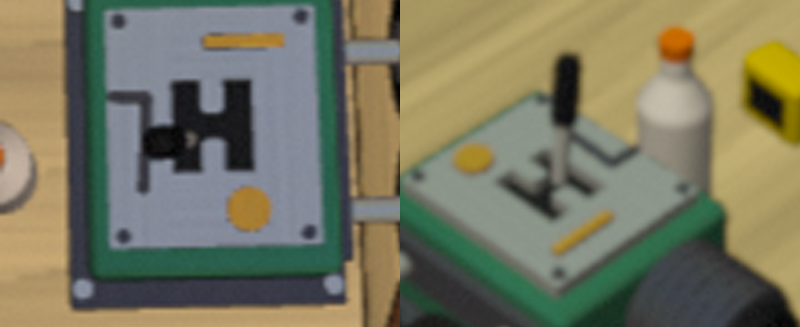

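The zoom confirms it. The round brass boss is beyond the near end of the right leg, at about (0.490,-0.148), and the bar is at the far end, at about (0.602,-0.149). The lever leans left and sits slightly near of the cross channel. The target is near right. I'll close the fingers, go above the near side and look with the wrist camera from two places.

```bash
python3 - <<'E'
from bench import ctrl
from h import *;import pickle
print(np.round(ctrl.get_eef_rot(),3).tolist())
ctrl.command_gripper(0.0)
R=np.array([[1,0,0],[0,-1,0],[0,0,-1.]]); R2=np.diag([-1,1,-1.])
for r in(R,R2): print(ctrl.ik([.44,-.12,.46],r))
r=R if ctrl.ik([.44,-.12,.46],R) is not None and abs(ctrl.ik([.44,-.12,.46],R)[5])<2 else R2
out=[]
for i,p in enumerate(([.44,-.09,.46],[.40,-.15,.46])):
    ctrl.move_pose(p,r)
    T=np.eye(4);T[:3,:3]=ctrl.get_eef_rot();T[:3,3]=ctrl.get_tcp_pos()
    d=ctrl.read_camera("wrist"); d["extrinsics"]=T@d["hand_eye"]; pickle.dump(d,open(f"w{i}.pkl","wb"));out.append(d["pixels"])
print(np.round(d["hand_eye"],3).tolist(),d["fovy"],ctrl.get_clock(),ctrl.get_finger_gap(),ctrl.get_wrist_force())
cv2.imwrite("pics/w.png",cv2.resize(np.vstack(out),(400,600))[:,:,::-1])
cv2.imwrite("pics/w0.png",out[0][:,:,::-1])
E
```

```text
[[-0.957, 0.29, -0.001], [0.29, 0.957, -0.002], [0.0, -0.002, -1.0]]
[-3.78752634e-01 -2.83461980e-01  1.78132965e+00 -4.44089210e-16
  1.64372499e+00  1.19204369e+00]
[-3.78752634e-01 -2.83461980e-01  1.78132965e+00 -4.44089210e-16
  1.64372499e+00 -1.94954896e+00]
[[0.001, -0.968, -0.249, 0.068], [1.0, 0.001, 0.0, 0.0], [0.0, -0.249, 0.968, 0.02], [0.0, 0.0, 0.0, 1.0]] 64.79522233082022 4.5833 0.0004855075146181783 [0.00300206 0.4969458  0.5568653 ]
```

View pics/w.png

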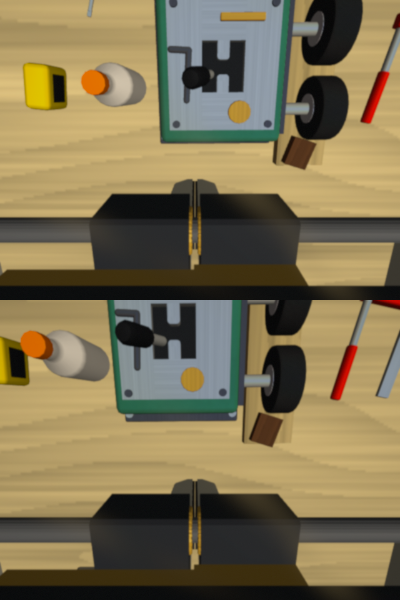

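Both wrist views show the boss at the near right end and the handle leaning left over the left leg. I'll measure the boss, bar and handle across the views.

```bash
python3 - <<'E'
from h import *;import pickle
D={n:pickle.load(open(n+".pkl","rb")) for n in("w0","w1","top","scene")}
box={"w0":(250,0,470,240),"w1":(180,0,390,190),"top":(318,205,395,292),"scene":(225,205,330,300)}
for n,d in D.items():
    x0,y0,x1,y1=box[n]; im=d["pixels"][y0:y1,x0:x1]
    for a,c,b,m in blobs(im,(14,120,110),(25,255,255),40): c=c+[x0,y0];print(n,"brass",a,c.round(1),onz(d,c,.128).round(4))
    for V in (28,50):
      for a,c,b,m in blobs(im,(0,0,0),(180,255,V),30):
        if a<3000: print("  dark",V,a,(c+[x0,y0]).round(1),(b[:2]+[x0,y0]),b[2:],onz(d,c+[x0,y0],.122).round(4))
d=D["w0"]; x0,y0=250,0
cv2.imwrite("pics/w0z.png",cv2.resize(d["pixels"][60:230,255:455,::-1],None,fx=3.5,fy=3.5,interpolation=cv2.INTER_CUBIC))
E
```

```text
w0 brass 924 [388.6  26. ] [ 0.599  -0.1465  0.128 ]
w0 brass 553 [466.1 125.4] [ 0.5293 -0.211   0.128 ]
w0 brass 964 [382.5 178.6] [ 0.4881 -0.1475  0.128 ]
w0 brass 760 [458.6 212.9] [ 0.4602 -0.2119  0.128 ]
  dark 28 1242 [313.7 123.2] [293 105] [43 37] [ 0.5312 -0.0915  0.122 ]
  dark 50 110 [464.3 229.6] [458 219] [12 21] [ 0.445  -0.2206  0.122 ]
w1 brass 1061 [307.5 126.6] [ 0.4879 -0.1477  0.128 ]
  dark 28 464 [256.   31.4] [246  12] [26 45] [ 0.5569 -0.1091  0.122 ]
  dark 28 1095 [297.3  49.5] [267  12] [44 80] [ 0.5444 -0.1401  0.122 ]
  dark 28 1880 [214.7  54.9] [185  33] [61 43] [ 0.5407 -0.0768  0.122 ]
  dark 28 106 [260.   83.1] [252  74] [15 18] [ 0.5206 -0.1108  0.122 ]
top brass 72 [367.  220.8] [ 0.6004 -0.1484  0.128 ]
top brass 104 [368. 267.] [ 0.4887 -0.1478  0.128 ]
  dark 28 261 [354.6 245.3] [340 233] [29 23] [ 0.5419 -0.1175  0.122 ]
  dark 50 36 [346.5 205. ] [329 205] [36  1] [ 0.6413 -0.0999  0.122 ]
  dark 50 424 [355.6 244.8] [339 232] [30 25] [ 0.5432 -0.1198  0.122 ]
  dark 50 33 [359. 286.] [343 286] [33  1] [ 0.444  -0.1257  0.122 ]
scene brass 103 [310.4 211. ] [0.5007 0.0518 0.128 ]
scene brass 57 [254.7 243. ] [ 0.4926 -0.1488  0.128 ]
scene brass 46 [284.5 263.8] [ 0.605 -0.15   0.128]
  dark 28 75 [280.2 225.1] [278 216] [ 5 18] [ 0.4805 -0.0454  0.122 ]
  dark 28 208 [230.8 291.3] [225 279] [20 21] [ 0.5788 -0.303   0.122 ]
  dark 28 47 [325.8 295.7] [321 287] [ 9 13] [ 0.7505 -0.1546  0.122 ]
  dark 50 103 [280.2 224.8] [277 216] [ 7 19] [ 0.4799 -0.0447  0.122 ]
  dark 50 33 [272.6 254.2] [265 251] [12  8] [ 0.5524 -0.1415  0.122 ]
  dark 50 613 [240.6 288.9] [225 272] [39 28] [ 0.5891 -0.2814  0.122 ]
  dark 50 180 [293.9 293.8] [282 283] [28 17] [ 0.6919 -0.2033  0.122 ]
  dark 50 98 [325.6 293.9] [319 285] [11 15] [ 0.7461 -0.1505  0.122 ]
  dark 50 54 [272.1 296.1] [267 291] [10  9] [ 0.6605 -0.245   0.122 ]
```

View pics/w0z.png

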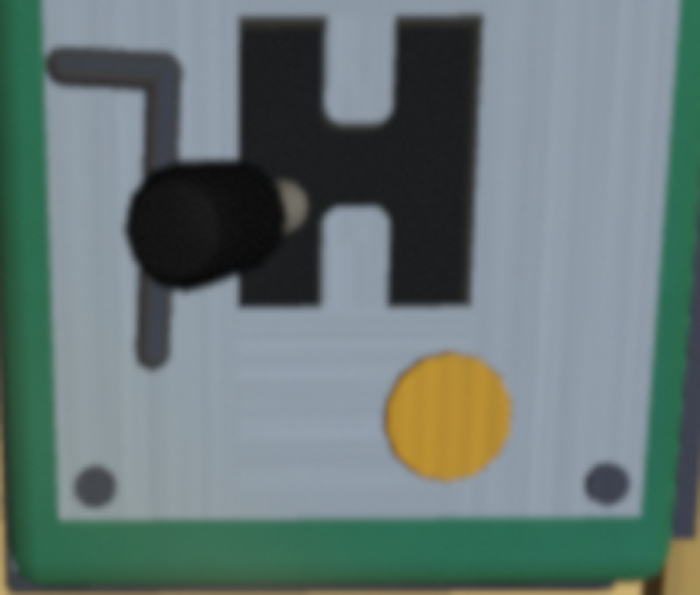

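The crop shows the H clearly. The cross channel spans rows 123-205, the leg corners are at (240,17), (482,17), (239,304) and (470,304), and the handle top is at about (180,225). I'll compute the gate frame and the lever tilt from these.

```bash
python3 - <<'E'
from h import *;import pickle
D={n:pickle.load(open(n+".pkl","rb")) for n in("w0","w1","top","scene")}
w=D["w0"]; c=lambda x,y:onz(w,(255+(x+.5)/3.5-.5,60+(y+.5)/3.5-.5),.122)
FL,FR,NL,NR,M,S1,S2=[c(*p) for p in((240,17),(482,17),(239,304),(470,304),(357,164),(95,487),(607,484))]
print("corners",np.round([FL,FR,NL,NR],4).tolist(),"mid",((FL+FR+NL+NR)/4).round(4),M.round(4))
for a,b in((NL,FL),(NR,FR)): print("yaw legs",np.degrees(np.arctan2(*(b-a)[[1,0]])))
for a,b in((FR,FL),(NR,NL),(S2,S1)): print("yaw cross",np.degrees(np.arctan2(-(b-a)[0],(b-a)[1])))
boss=tri([ray(D["w0"],(382.5,178.6)),ray(D["w1"],(307.5,126.6)),ray(D["top"],(368,267)),ray(D["scene"],(254.7,243))]);print("boss",boss.round(4))
G=(FL+FR+NL+NR)/4
g=tri([ray(D["w0"],(313.7,123.2)),ray(D["w1"],(214.7,54.9)),ray(D["scene"],(280.2,225))])
print("handle",g.round(4),"rel pivot",(g-[G[0],G[1],.045]).round(4))
o=onz(w,(306.4,124.3),.207);print("top rel",(o-[G[0],G[1],.045]).round(4))
print("stem emerge",c(290,205)-[G[0],G[1],0])
E
```

```text
corners [[0.5741, -0.0987, 0.122], [0.5742, -0.1519, 0.122], [0.5132, -0.099, 0.122], [0.5134, -0.1525, 0.122]] mid [ 0.5437 -0.1255  0.122 ] [ 0.5438 -0.1254  0.122 ]
yaw legs 0.3526192844650301
yaw legs 0.5677461047245834
yaw cross 0.12072105754850647
yaw cross 0.12349062039059457
yaw cross 0.4601667013115008
boss [ 0.4887 -0.1476  0.1251]
handle [ 0.528  -0.0901  0.1751] rel pivot [-0.0157  0.0354  0.1301]
top rel [-0.0195  0.0388  0.162 ]
stem emerge [-0.00876793  0.01510636  0.122     ]
```

Gate centre is (0.5437,-0.1255) with yaw about 0, fore about -0.115 and cross about +0.25. First I'll push the lever in +x from the near side until it is in line with the cross channel.

```bash
cat >> h.py <<'E'
G=np.array([.5437,-.1255]); Z=.352
R=np.array([[1,0,0],[0,-1,0],[0,0,-1.]])
def P(x,y,z=Z): return [G[0]+x,G[1]+y,z]
def rep(ctrl,s): print(s,"rel",(np.array(ctrl.get_tcp_pos())-[G[0],G[1],0]).round(4),"F",np.round(ctrl.get_wrist_force(),1),"t",round(ctrl.get_clock(),1))
E
python3 - <<'E'
from bench import ctrl
from h import *;import pickle
ctrl.move_pose(P(-.070,.034,.46),R)
ctrl.move_l(P(-.070,.034)); rep(ctrl,"down")
k=ctrl.move_l(P(-.0185,.034),feed=.03,until_force=1.2); rep(ctrl,f"contact {k}")
k=ctrl.move_l(P(-.0185,.034),feed=.03,until_force=8); rep(ctrl,f"push {k}")
T=np.eye(4);T[:3,:3]=ctrl.get_eef_rot();T[:3,3]=ctrl.get_tcp_pos()
d=ctrl.read_camera("wrist"); d["extrinsics"]=T@d["hand_eye"]; pickle.dump(d,open("w2.pkl","wb"))
t=ctrl.read_camera("scene"); a=cv2.resize(d["pixels"],(480,360))
b=cv2.resize(t["pixels"][180:300,220:340],(320,320),interpolation=cv2.INTER_CUBIC); b=np.vstack([b,np.zeros((40,320,3),np.uint8)])
cv2.imwrite("pics/A.png",np.hstack([a,b])[:,:,::-1])
E
```

```text
down rel [-0.0698  0.0336  0.3531] F [ 0.1 -0.4  0.3] t 5.9
contact True rel [-0.036   0.034   0.3515] F [-0.8  0.4  0.2] t 7.0
push False rel [-0.0184  0.034   0.3519] F [-0.6  0.9  0.5] t 7.8
```

View pics/A.png

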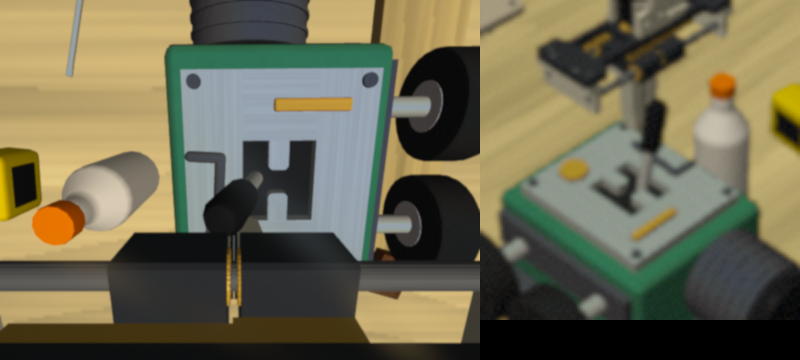

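The lever has moved forward. The stem joins the handle at about (257,180) in the wrist view, close to the cross channel. I'll check this by projecting the lever's predicted position for a few fore tilts.

```bash
python3 - <<'E'
from h import *;import pickle
d=pickle.load(open("w2.pkl","rb"))
L=lambda f,c,h:[G[0]+h*np.sin(f),G[1]+h*np.cos(f)*np.sin(c),.045+h*np.cos(f)*np.cos(c)]
for f in(-.06,-.03,0,.03,.06): print(f,[proj(d,L(f,.25,h)).round(1).tolist() for h in(.113,.167)])
cv2.imwrite("pics/A2.png",cv2.resize(d["pixels"][170:320,250:450,::-1],None,fx=4,fy=4,interpolation=cv2.INTER_CUBIC))
E
```

```text
-0.06 [[323.1, 270.3], [290.2, 322.6]]
-0.03 [[323.1, 263.8], [289.8, 309.9]]
0 [[323.1, 257.1], [289.6, 296.7]]
0.03 [[323.2, 250.3], [289.4, 283.2]]
0.06 [[323.4, 243.4], [289.4, 269.3]]
```

View pics/A2.png

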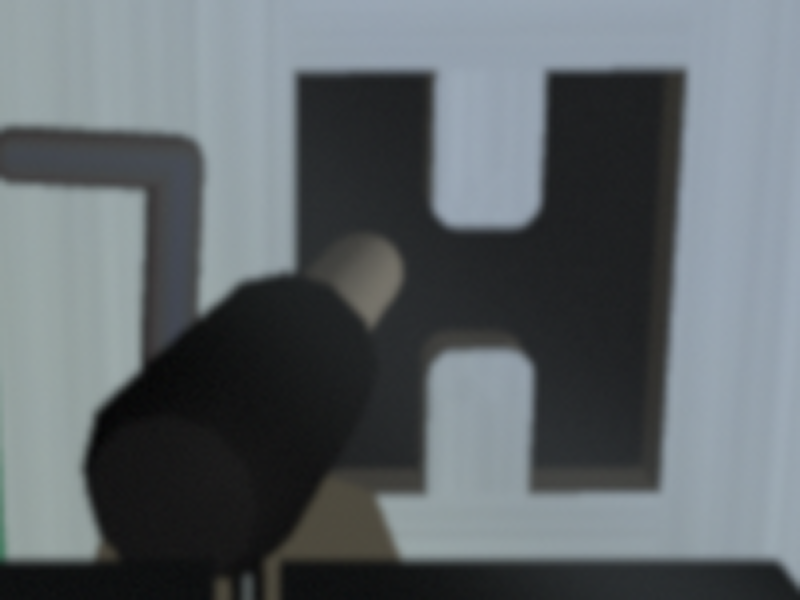

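The top disc centre is at about pixel (292,292) and the prediction is (290,292) for fore ≈ +0.01, so the lever is in line with the channel. I'll go around to its left side and push it across to the right.

```bash
python3 - <<'E'
from bench import ctrl
from h import *;import pickle
ctrl.move_l(P(-.06,.034)); ctrl.move_l(P(-.06,.034,.43)); ctrl.move_l(P(0,.086,.43)); ctrl.move_l(P(0,.086,.354)); rep(ctrl,"left")
k=ctrl.move_l(P(0,.03,.354),feed=.04,until_force=1.4); rep(ctrl,f"contact {k}")
k=ctrl.move_l(P(0,-.012,.354),feed=.04,until_force=7); rep(ctrl,f"push {k}")
y=ctrl.get_tcp_pos()[1]-G[1]
ctrl.move_l(P(0,y+.02,.354))
ctrl.move_l(P(-.08,y+.03,.45))
T=np.eye(4);T[:3,:3]=ctrl.get_eef_rot();T[:3,3]=ctrl.get_tcp_pos()
d=ctrl.read_camera("wrist"); d["extrinsics"]=T@d["hand_eye"]; pickle.dump(d,open("w3.pkl","wb")); rep(ctrl,"look")
L=lambda f,c,h:[G[0]+h*np.sin(f),G[1]+h*np.cos(f)*np.sin(c),.045+h*np.cos(f)*np.cos(c)]
for f,c in((0,-.25),(.03,-.25),(0,-.2)): print(f,c,[proj(d,L(f,c,h)).round(1).tolist() for h in(.113,.167)])
cv2.imwrite("pics/B.png",d["pixels"][:,:,::-1])
E
```

```text
left rel [1.000e-04 8.570e-02 3.549e-01] F [-0.3 -0.5 -0.4] t 10.3
contact True rel [-1.000e-04  6.400e-02  3.536e-01] F [-1.  -0.  -0.7] t 11.0
push True rel [-1.000e-04 -9.600e-03  3.534e-01] F [0.1 2.7 3.5] t 12.8
look rel [-0.0799  0.0203  0.4488] F [0.  0.5 0.7] t 14.1
0 -0.25 [[382.3, 132.1], [422.9, 127.7]]
0.03 -0.25 [[382.5, 127.0], [423.5, 118.2]]
0 -0.2 [[374.7, 132.1], [409.1, 127.5]]
```

View pics/B.png

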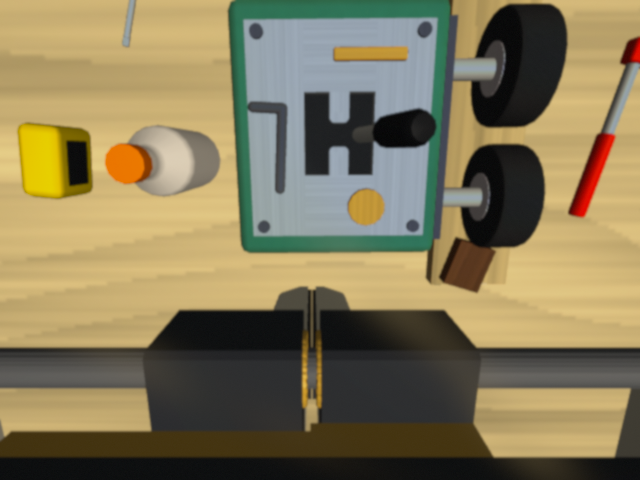

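The handle top at (422,126) matches fore 0, cross -0.25, so the lever is in the right-hand leg. Now I'll go to the far side and push toward the robot into the near slot marked by the round boss.

```bash
python3 - <<'E'
from bench import ctrl
from h import *;import pickle
ctrl.move_l(P(-.06,-.033,.45)); ctrl.move_l(P(.055,-.033,.45)); ctrl.move_l(P(.055,-.033)); rep(ctrl,"far")
k=ctrl.move_l(P(.005,-.033),feed=.03,until_force=1.4); rep(ctrl,f"contact {k}")
k=ctrl.move_l(P(-.032,-.033),feed=.03,until_force=8); rep(ctrl,f"push {k}")
x=ctrl.get_tcp_pos()[0]-G[0]
ctrl.move_l(P(x+.03,-.033)); ctrl.move_l(P(x+.03,-.033,.45)); ctrl.move_l(P(-.13,0,.45))
T=np.eye(4);T[:3,:3]=ctrl.get_eef_rot();T[:3,3]=ctrl.get_tcp_pos()
d=ctrl.read_camera("wrist"); d["extrinsics"]=T@d["hand_eye"]; rep(ctrl,"look")
L=lambda f,c,h:[G[0]+h*np.sin(f),G[1]+h*np.cos(f)*np.sin(c),.045+h*np.cos(f)*np.cos(c)]
for f,c in((-.3,-.25),(-.27,-.25),(-.24,-.25)): print(f,c,[proj(d,L(f,c,h)).round(1).tolist() for h in(.113,.167)])
cv2.imwrite("pics/C.png",d["pixels"][:,:,::-1])
E
```

```text
far rel [ 0.0552 -0.0332  0.3533] F [-0.4  0.2  0.3] t 16.3
contact True rel [ 0.0198 -0.033   0.3519] F [ 1.4 -0.2  0.4] t 17.4
push True rel [-0.0181 -0.0328  0.3519] F [4.  0.3 0.6] t 18.6
look rel [-1.296e-01 -1.000e-04  4.498e-01] F [ 0.1 -0.2 -0.4] t 20.9
-0.3 -0.25 [[351.4, 108.0], [381.2, 127.9]]
-0.27 -0.25 [[352.0, 102.9], [382.6, 118.9]]
-0.24 -0.25 [[352.6, 97.6], [383.9, 109.7]]
```

View pics/C.png

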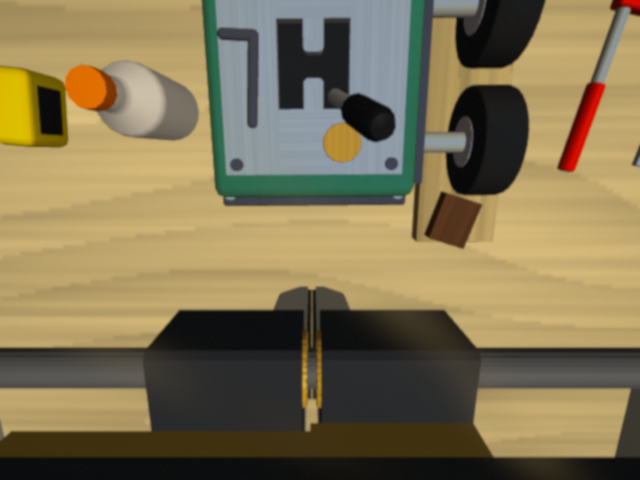

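The lever is in the near right slot with its top at about (380,124), which gives fore between -0.285 and -0.30. The stop was felt where expected. I'll give it one more gentle push to confirm it is fully home.

```bash
python3 - <<'E'
from bench import ctrl
from h import *
ctrl.move_l(P(-.06,-.033,.45)); ctrl.move_l(P(.02,-.033,.45)); ctrl.move_l(P(.02,-.033))
k=ctrl.move_l(P(-.024,-.033),feed=.025,until_force=1.4); rep(ctrl,f"contact {k}")
k=ctrl.move_l(P(-.024,-.033),feed=.02,until_force=13); rep(ctrl,f"push {k}")
ctrl.move_l(P(.02,-.033)); ctrl.move_l(P(.02,-.033,.45)); ctrl.move_l(P(-.13,0,.45))
T=np.eye(4);T[:3,:3]=ctrl.get_eef_rot();T[:3,3]=ctrl.get_tcp_pos()
d=ctrl.read_camera("wrist"); rep(ctrl,"look")
for a,c,b,m in blobs(d["pixels"][80:150,320:400],(0,0,0),(180,255,28),200): print(a,c+[320,80],b[:2]+[320,80],b[2:])
a=cv2.cvtColor(cv2.imread("pics/C.png"),4)
for q,c,b,m in blobs(a[80:150,320:400],(0,0,0),(180,255,28),200): print("before",q,c+[320,80])
E
```

```text
contact True rel [-0.0172 -0.033   0.3519] F [ 2.3 -0.4  2.1] t 24.4
push True rel [-0.0193 -0.0329  0.3525] F [5.8 0.7 0.1] t 24.7
look rel [-1.296e-01 -1.000e-04  4.498e-01] F [ 0.3 -0.5 -0.3] t 27.1
1478 [367.04330176 118.60419486] [342  97] [51 45]
before 1481 [367.01553005 116.82309251]
```

The lever moved about another 0.008 rad. One more identical push will show whether it is truly at the stop.

```bash
python3 - <<'E'
from bench import ctrl
from h import *
ctrl.move_l(P(.02,-.033,.45)); ctrl.move_l(P(.02,-.033)); ctrl.move_l(P(-.012,-.033))
k=ctrl.move_l(P(-.026,-.033),feed=.012,until_force=13); rep(ctrl,f"push {k}")
ctrl.move_l(P(.02,-.033)); ctrl.move_l(P(.02,-.033,.45)); ctrl.move_l(P(-.13,0,.45))
d=ctrl.read_camera("wrist"); rep(ctrl,"look")
for a,c,b,m in blobs(d["pixels"][80:150,320:400],(0,0,0),(180,255,28),200): print(a,c+[320,80])
E
```

```text
push True rel [-0.0201 -0.0329  0.3527] F [5.8 0.8 0.3] t 30.3
look rel [-1.296e-01 -1.000e-04  4.498e-01] F [ 0.6  0.1 -0.3] t 32.7
1477 [367.11238998 120.38794854]
```

```bash
python3 - <<'E'
from bench import ctrl
from h import *
ctrl.move_l(P(.02,-.033,.45)); ctrl.move_l(P(.02,-.033)); ctrl.move_l(P(-.012,-.033))
k=ctrl.move_l(P(-.028,-.033),feed=.012,until_force=13); rep(ctrl,f"push {k}")
if k: 
    k=ctrl.move_l(P(-.028,-.033),feed=.012,until_force=12); rep(ctrl,f"push2 {k}")
ctrl.wait(.2); rep(ctrl,"held")
ctrl.move_l(P(.02,-.033)); ctrl.move_l(P(.02,-.033,.45)); ctrl.move_l(P(-.13,0,.45))
d=ctrl.read_camera("wrist"); rep(ctrl,"look")
for a,c,b,m in blobs(d["pixels"][80:150,320:400],(0,0,0),(180,255,28),200): print(a,c+[320,80])
E
```

```text
push True rel [-0.0208 -0.0329  0.3527] F [ 5.1 -0.7  0.8] t 35.9
push2 True rel [-0.0222 -0.0328  0.3531] F [6.4 0.2 0.4] t 36.3
held rel [-0.0221 -0.0328  0.3531] F [ 5.8 -0.1 -0.3] t 36.5
look rel [-1.296e-01 -1.000e-04  4.498e-01] F [-0.4 -0.3 -0.5] t 39.0
1434 [366.80822873 124.86192469]
```

```bash
python3 - <<'E'
from bench import ctrl
from h import *
ctrl.move_l(P(.01,-.033,.45),feed=.25); ctrl.move_l(P(.01,-.033),feed=.2); ctrl.move_l(P(-.015,-.033),feed=.1)
k=ctrl.move_l(P(-.030,-.033),feed=.015,until_force=20); rep(ctrl,f"push {k}")
ctrl.move_l(P(.01,-.033)); ctrl.move_l(P(.01,-.033,.45),feed=.25); ctrl.move_l(P(-.13,0,.45),feed=.25)
d=ctrl.read_camera("wrist"); rep(ctrl,"look")
for a,c,b,m in blobs(d["pixels"][80:150,320:400],(0,0,0),(180,255,28),200): print(a,c+[320,80])
cv2.imwrite("pics/D.png",cv2.resize(d["pixels"][0:220,190:450,::-1],None,fx=2.7,fy=2.7,interpolation=cv2.INTER_CUBIC))
E
```

```text
push True rel [-0.0237 -0.0329  0.3532] F [ 6.2  0.  -0.2] t 41.5
look rel [-1.295e-01 -2.000e-04  4.493e-01] F [-0.4 -0.6  0.2] t 43.2
1435 [366.91567944 127.44111498]
```

View pics/D.png

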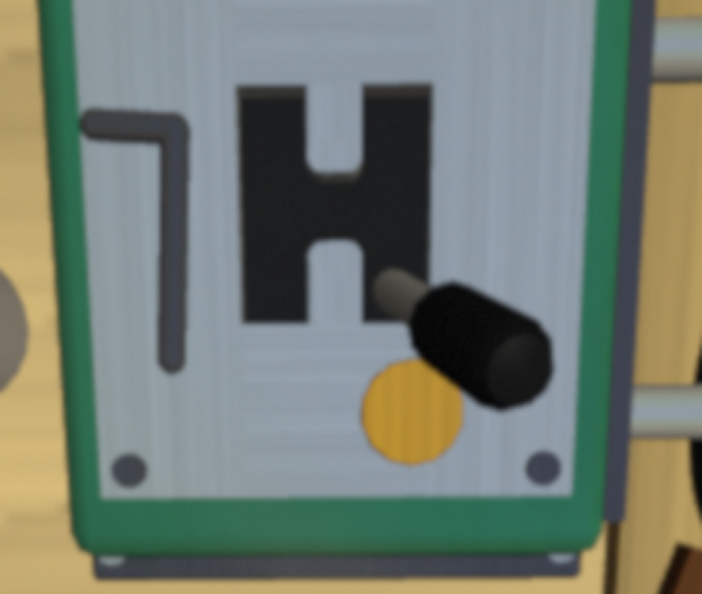

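The final push moved the lever a little more. Offline, I'll estimate the tilt relative to the gate in this same image, using the gate corners at (243,322), (363,322), (237,87) and (431,87) and the handle top at (520,370).

```bash
python3 - <<'E'
from h import *;import pickle
from scipy.optimize import least_squares
d=pickle.load(open("w3.pkl","rb"))
T=np.eye(4);T[:3,:3]=R;T[:3,3]=P(-.1295,-.0002,.4493);d["extrinsics"]=T@d["hand_eye"]
L=lambda f,c,h:[G[0]+h*np.sin(f),G[1]+h*np.cos(f)*np.sin(c),.045+h*np.cos(f)*np.cos(c)]
k=lambda x,y:np.array([190+(x+.5)/2.7-.5,(y+.5)/2.7-.5])
off=[]
for p,q in(((243,322),(-.031,.02675)),((363,322),(-.031,-.00725)),((237,87),(.031,.02675)),((431,87),(.031,-.02675))):
    e=k(*p)-proj(d,P(*q,.122)); off.append(e);print(e.round(1))
off=np.mean(off,0)
top=k(520,370);print("top",top,off)
s=least_squares(lambda v:proj(d,L(v[0],v[1],.167))+off-top,[-.3,-.25]);print("f,c from top disc",s.x)
# handle blob centroid
cen=np.array([366.9,127.4])
s=least_squares(lambda v:proj(d,L(v[0],v[1],.142))+off-cen,[-.3,-.25]);print("from centroid",s.x)
im=cv2.imread("pics/C.png"); cv2.imwrite("pics/Cz.png",cv2.resize(im[0:220,190:450],None,fx=2.7,fy=2.7,interpolation=cv2.INTER_CUBIC))
# same for the earlier centroids
for cy in(116.8,118.6,120.4,124.9,127.4):
    s=least_squares(lambda v:proj(d,L(v[0],v[1],.142))+off-[366.9,cy],[-.3,-.25]);print(cy,s.x)
E
```

```text
[3.9 7.2]
[4.  7.1]
[ 3.7 10.7]
[ 1.8 10.7]
top [382.27777778 136.72222222] [3.34665858 8.92782602]
f,c from top disc [-0.28865506 -0.24968378]
from centroid [-0.2890509  -0.24894461]
116.8 [-0.24450608 -0.24243563]
118.6 [-0.2519629  -0.24345997]
120.4 [-0.25946157 -0.24451611]
124.9 [-0.27840177 -0.24730215]
127.4 [-0.2890509  -0.24894461]
```

Referenced to the gate itself, fore is now about -0.289, so earlier pushes stopped slightly short of the -0.30 stop. I'll make one last quick push to the stop, then back off.

```bash
python3 - <<'E'
from bench import ctrl
from h import *
ctrl.move_l(P(.01,-.033,.45),feed=.3); ctrl.move_l(P(.01,-.033),feed=.25); ctrl.move_l(P(-.019,-.033),feed=.1)
k=ctrl.move_l(P(-.030,-.033),feed=.02,until_force=22); rep(ctrl,f"push {k}")
if k and ctrl.get_clock()<46:
    k=ctrl.move_l(P(-.030,-.033),feed=.02,until_force=22); rep(ctrl,f"push {k}")
ctrl.move_l(P(.01,-.033),feed=.2); ctrl.move_l(P(.01,-.033,.45),feed=.3); ctrl.move_l(P(-.13,0,.45),feed=.3)
d=ctrl.read_camera("wrist"); rep(ctrl,"look")
for a,c,b,m in blobs(d["pixels"][80:150,320:400],(0,0,0),(180,255,28),200): print(a,c+[320,80])
E
```

```text
push True rel [-0.0252 -0.0329  0.3534] F [6.6 0.8 0.7] t 45.2
push False rel [-0.0275 -0.0329  0.3536] F [18.8  0.7 -5. ] t 45.6
look rel [-1.298e-01 -1.000e-04  4.490e-01] F [ 0.3  1.  -0.3] t 47.1
1385 [366.75090253 129.41588448]
```

```bash
python3 -c "
from bench import ctrl
print(ctrl.close_job())"
```

```text
the job is handed in; nothing more can be done
None
```

I pushed the lever across into the right-hand leg and home into the near slot marked by the round boss, then handed the job in at about 47 s; the last image put fore tilt at about -0.298 rad (stop -0.30), it took six pushes to get there, the last held at about 19 N, and the hand-in returned no verdict.

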